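Press the lever to hold the scrap bin's heavy flap open

ROBOT

A 7-joint arm with a two-finger parallel gripper is mounted at the origin on the work surface. World frame = base frame: x ahead of the robot, y to its left, z up, the work surface at z = 0. Lengths are in m, angles in rad, forces in N, time in s.
With the tool pointing down it reaches from about 0.4 to 0.875 m from the base axis. Payload 6.5 kg.
Tool frame: the origin (TCP) lies at the very end of the fingers, on their centre line; the grasp point (between the pads) lies 19 mm behind it (env.pinch_z is the distance from the TCP to the grasp point, in m); x points along the fingers, y is the direction in which the jaws open and shut, and the axes are right-handed (so a half turn about x gives the same grasp; the last joint's range is limited). The gripper opens to 85 mm and grips with 20 to 120 N. Pads are 22 mm wide; open, the fingers measure 114 mm over their backs; the gripper's body (76 mm by 85 mm) begins 54 mm behind the grasp point. The pads swing forward as they close: fully open they stand 13 mm farther back than shut.
Start: joints at [-0.066, 0.536, -0.004, 1.538, 0.003, 1.067, -0.071], TCP at [0.65, 0, 0.231] pointing down, gripper open.
Joint ranges: [-2.7, 2.7], [-0.37, 2.16], [-1.27, 1.26], [0.24, 2.4], [-1.31, 4.45], [0.19, 1.91], [-2.76, 2.76]. Speed limits (rad/s): [2.39, 2.39, 3.14, 3.14, 3.14, 3.14, 3.14].

INTERFACE

Orientations are given as a rotation vector (axis times angle).
In Python, from plant import monitor, vision, close_job, env gives the robot as it stands.
- The arm moves only by the tool move_arm, never from a script. Its argument "targets" is a list of rows, each an object with "translation": the shift along the tool's x, y, z in cm, a list of three; "roll": the turn about the tool's x in rad; "hand": the closure, from 0 (fully open) to 1 (shut). A call has 1 to 10 rows; each row shifts and turns the commanded pose from where the row before left it, along the tool's axes as they then stand; what a row does not reach is not made up. A row lasts 1/10 s, in which the tool goes at most 50 mm and 8.59 degrees, less where a joint would pass 70% of its speed; a pose out of reach is approached as far as the arm can. A call is refused whole if a number of a shift passes 5 or a number of a turn 0.15, either way. A call with a gripper value outside its range is refused whole. The fingers move at their own pace and stop on an object; the grip force is fixed at half the most. Time passes only in rows, so rows that do not move let the fingers close. It gives the time, the measured TCP pose, the force and the opening at its end, in the units of the state.
- monitor.observe(): the state, without advancing time (a new reading comes with each control period).
- vision.camera(name): name is "scene" or "side" or "wrist"; returns a dict with "img" (384x512x3 uint8, red, green, blue), "fx", "fy", "cx", "cy" (pixels), "extrinsics" (4x4, takes a point from world to camera coordinates); the wrist camera has in their place "tool_from_camera" (4x4, takes a point from camera to tool coordinates, whose origin is the TCP and whose axes are the tool frame's). Camera axes: x right, y down, z forward; pixel columns grow to the right and rows downward; lengths in m; the calibration is good to about 2 mm. The wrist camera is an equidistant fisheye: a pixel r from the principal point sees the ray r / f radians off the axis. A picture is of the moment at which its call begins: read the wrist's pose just before it. There is no depth.
- close_job(): hands the job in, once; it reports no verdict.
The state is a dict: "t": time; "q": joint angles; "joint_velocities": joint speeds; "tau": joint torques, N m; "tool_pos": TCP position; "orientation": TCP orientation; "wrist_force": force on the tool from outside, world axes, zero at the start; "ft_torque": the same for the moment, N m; "grip_width": finger opening in m.
Only numpy, scipy, OpenCV 4.12 (cv2) and the standard library are available. Lean on these libraries where they do the work, as an engineer would, in place of code of your own. Each camera call takes 0.05 s, during which the arm holds its last target.

TASK

The blue container is in the way under the long end of the steel lever: push it along the counter, upright, until it stands a finger's width or more clear of the lever. Then press the lever's long end all the way down, so that its short end raises the bin's heavy flap, and finish while holding it down with the flap up. Do not touch the bin or its flap, do not lift anything or take the lever off its fulcrum, and leave the other things where they are.

Things in the scene. Friction and masses are not known exactly. Their poses are not given: they have to be found in the camera images.
- bin: Fixed steel scrap bin with fulcrum stand. Origin: on the counter under the fulcrum; +x level towards the bin, -x along the lever's long arm, z up. Two fulcrum cheeks (x -20 to 20 mm, 64 mm wide over both, 118 mm tall) have open-topped notches for the lever's pin; the bin spans x 104 to 290 mm, 200 mm wide, 104 mm tall. None of it stands under the long arm beyond x = -30 mm.
- lever: Loose steel lever, 320 x 22 x 10 mm; its cross pin (10 mm; origin at its centre, 105 mm up) only rests in the notches. At rest its frame is parallel to the bin's, the long arm (-x) slopes up by 0.32 rad, and the short arm's nose (85 mm, +x) lies under the flap's front edge, whose weight holds the long end up. Fully down it has turned about 0.71 rad.
- lever_pad (a point): Centre of the upper face of the flat pad at the lever's long end: press here. Pad 50 mm along the lever, 44 wide, 10 thick. At rest 174 mm above the counter and 193 mm (level) from the fulcrum; fully down 30 to 35 mm up, where the rubber foot under it (18 mm wide, 20 mm long) stands on the counter. Pressing takes 2 to 5 N; no catch: let go and the flap falls shut.
- lever_tip (a point): Middle of the outer end face of the lever's pad, 25 mm beyond the pad's centre along the lever; at rest about 218 mm from the fulcrum measured level, 177 mm above the counter.
- flap (a joint): Opening angle of the bin's heavy steel flap (145 x 190 x 12 mm, about 1.6 kg) in rad: 0 shut, growing as its front edge (towards the fulcrum) rises; hinged on the bin's top 190 mm from the fulcrum. With the lever fully down it stands at about 0.47.
- flap_edge (a point): Middle of the flap's upper front edge, the edge that rises.
- container: Round blue plastic container with its lid on, 130 mm across the lid, 122 mm at the top of the walls and 114 mm at the foot, 75 mm tall, about 0.35 kg, loose and standing on the counter. Origin: centre of its underside. Its edge stands under the lever's pad; its centre lies about 55 mm beyond the lever's tip. While it is there the lever cannot go down fully.
- dish: Bystander, to be left alone: small white ceramic dipping dish, 90 mm across, 26 mm tall. Origin: centre of its underside.
- spatula: Bystander, to be left alone: bamboo spatula lying flat, 300 mm long. Origin: centre of its length, on the underside.
- sauce_bottle: Bystander, to be left alone: amber sauce bottle, 60 mm across, 190 mm tall. Origin: centre of its underside.
- spice_jar: Bystander, to be left alone: glass jar with a steel cap, 60 mm across, 90 mm tall. Origin: centre of its underside.
- cup: Bystander, to be left alone: ceramic cup, 72 mm across, 85 mm tall. Origin: centre of its underside.
There are look-alikes about, which are no part of the job. Of the things that look like the container, the middle-sized one is meant.

How it is judged:
By the outcome, as a careful person would: the job done as asked, in the order asked, and still so for the second after the job is handed in, while the arm keeps its last pose, push and grip.
It also fails if it takes over 43 s, if anything falls off the work surface, if the arm or the gripper's body presses on something with over 40 N, if the wrist force passes 120 N, or if a joint passes its speed limit or range.

## Working session

There is one attempt and no reset: what is moved stays moved. The work goes in short steps, Python scripts to look and compute and a tool call to move; the robot and the scene stay as the last step left them, time stands still between calls to the robot, and variables do not carry over. Pictures are saved under pics/ and viewed, and the job is handed in when it is done.

Besides the shell and the picture viewer there is one more tool, called in YAML: its name, and indented under it one key for each argument. move_arm: Moves the arm, as the interface text tells. Its arguments: {"type":"object","properties":{"targets":{"type":"array"}},"required":["targets"]}

```bash
mkdir -p pics; ls; python3 - <<'E'
from plant import monitor, vision, env
import cv2,pickle
s=monitor.observe();print(s)
d={}
for n in ["scene","side","wrist"]:
    c=vision.camera(n); d[n]=c
    cv2.imwrite(f"pics/{n}0.png",c["img"][:,:,::-1])
    print(n,{k:v for k,v in c.items() if k!="img"})
pickle.dump(d,open("d0.pkl","wb"))
E
```

```text
pics
{'t': 0.0, 'q': array([-0.06619744,  0.53719731, -0.00446078,  1.53892339,  0.00258418,
        1.06730889, -0.071189  ]), 'joint_velocities': array([ 6.94658308e-04, -2.05853431e-04, -7.33360817e-04,  1.60779309e-03,
       -7.67560542e-05, -1.46121255e-03,  7.08789097e-04]), 'tau': array([-4.51575825e-04, -5.83398092e+01,  1.04865700e+00, -2.59097242e+01,
        1.23920938e-02,  9.44124302e-03, -7.87308863e-06]), 'tool_pos': array([ 6.49331340e-01, -4.26128744e-06,  2.30373112e-01]), 'orientation': array([ 1.20818686,  1.21050883, -1.21052938]), 'wrist_force': array([ 0.08014712, -0.03852208,  0.13747156]), 'ft_torque': array([-0.0557274 ,  0.03183397,  0.00120663]), 'grip_width': 0.08530396530105665}
scene {'fx': 467.7353614211628, 'fy': 467.7353614211628, 'cx': 264.2093934679824, 'cy': 198.70989155295524, 'extrinsics': array([[-0.86972343,  0.49345425, -0.00916844,  0.44353032],
       [ 0.36285967,  0.62673507, -0.68959119, -0.08998612],
       [-0.33453552, -0.60308047, -0.72414082,  1.90011392],
       [ 0.        ,  0.        ,  0.        ,  1.        ]])}
side {'fx': 3
[... 221 characters left out ...]
.65892303e-01, -7.32534241e-01,
         1.88509770e-01],
       [ 1.52641667e-01, -7.16454515e-01, -6.80730086e-01,
         1.26200696e+00],
       [ 0.00000000e+00,  0.00000000e+00,  0.00000000e+00,
         1.00000000e+00]])}
wrist {'fx': 297.3186396354542, 'fy': 297.3186396354542, 'cx': 255.29661976456853, 'cy': 187.80427622124193, 'tool_from_camera': array([[ 6.96367772e-04, -3.08009367e-01,  9.51383069e-01,
        -1.43336420e-01],
       [ 9.99999419e-01, -5.67882657e-04, -9.15804131e-04,
        -8.28460757e-04],
       [ 8.22350196e-04,  9.51383155e-01,  3.08008793e-01,
        -7.86726970e-02],
       [ 0.00000000e+00,  0.00000000e+00,  0.00000000e+00,
         1.00000000e+00]])}
```

View pics/scene0.png

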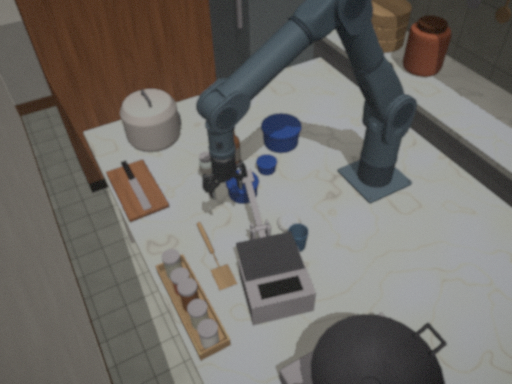

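View pics/side0.png

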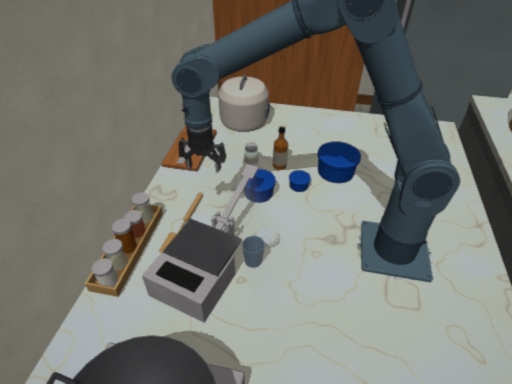

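View pics/wrist0.png

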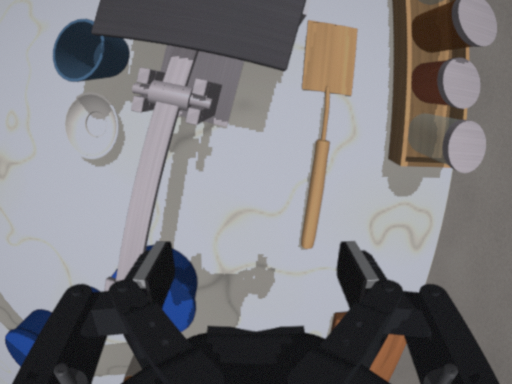

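```bash
python3 - <<'E'
import cv2,pickle
d=pickle.load(open("d0.pkl","rb"))
a=d["side"]["img"][110:280,130:370,::-1]; cv2.imwrite("pics/side0c.png",cv2.resize(a,None,fx=3.3,fy=3.3,interpolation=2))
a=d["scene"]["img"][100:270,180:330,::-1]; cv2.imwrite("pics/scene0c.png",cv2.resize(a,None,fx=3.5,fy=3.5,interpolation=2))
E
```

```text
(no output)
```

View pics/side0c.png

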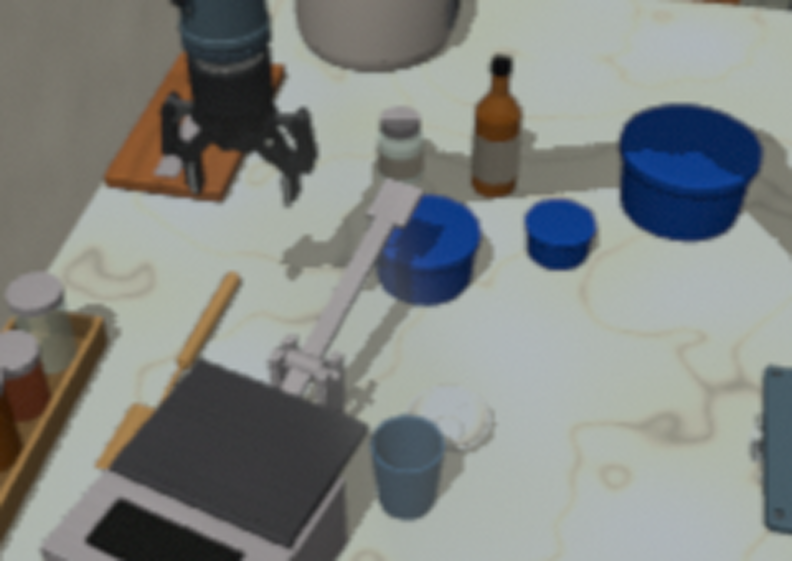

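View pics/scene0c.png

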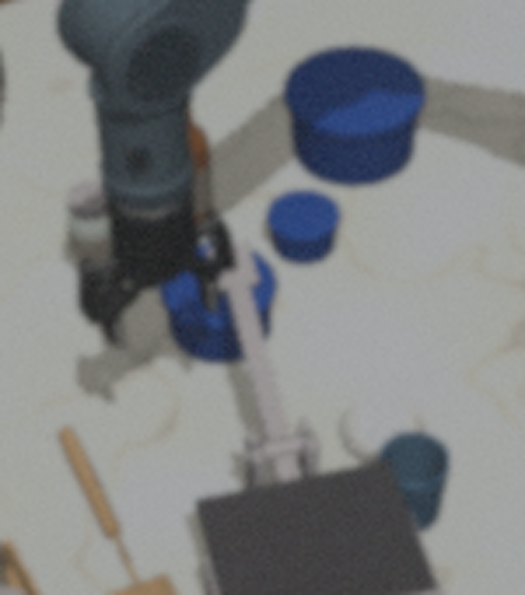

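```bash
cat > h.py <<'E'
import numpy as np
from scipy.spatial.transform import Rotation as R
def bp(c,u,v,z):
    E=c["extrinsics"]; r=E[:3,:3].T@np.array([(u-c["cx"])/c["fx"],(v-c["cy"])/c["fy"],1]); o=-E[:3,:3].T@E[:3,3]
    return o+r*(z-o[2])/r[2]
def bpw(c,u,v,z,p,rv):
    dx,dy=u-c["cx"],v-c["cy"]; r=np.hypot(dx,dy); th=r/c["fx"]
    d=np.array([dx/r*np.sin(th),dy/r*np.sin(th),np.cos(th)]); T=c["tool_from_camera"]; Rt=R.from_rotvec(rv).as_matrix()
    o=p+Rt@T[:3,3]; d=Rt@T[:3,:3]@d
    return o+d*(z-o[2])/d[2]
def pj(c,P):
    q=c["extrinsics"][:3,:3]@np.asarray(P)+c["extrinsics"][:3,3]; return c["fx"]*q[0]/q[2]+c["cx"],c["fy"]*q[1]/q[2]+c["cy"]
def pjw(c,P,p,rv):
    T=c["tool_from_camera"]; q=R.from_rotvec(rv).as_matrix().T@(np.asarray(P)-p); q=T[:3,:3].T@(q-T[:3,3])
    th=np.arctan2(np.hypot(q[0],q[1]),q[2]); ph=np.arctan2(q[1],q[0]); return c["cx"]+c["fx"]*th*np.cos(ph),c["cy"]+c["fx"]*th*np.sin(ph)
E
python3 - <<'E'
import pickle;from h import *
d=pickle.load(open("d0.pkl","rb"));np.set_printoptions(precision=4,suppress=True)
S=d["side"]
f=lambda n,x,y,z:print(n,bp(S,130+x/3.3,110+y/3.3,z))
f("pad",395,203,.174);f("tip",402,185,.177);f("pin",308,355,.105)
f("lidL",378,235,.075);f("lidR",481,238,.075);f("lidNear",430,266,.075);f("lidtop",430,198,.075)
f("jar foot near",400,180,0);f("jarcap",402,122,.09);f("bottle foot near",495,195,0)
f("small L",525,228,.05);f("small R",596,225,.05);f("small foot near",560,267,0)
f("bigL foot",622,200,0);f("big near",687,238,0);f("dish",455,415,.013);f("cup near",407,515,0)
f("spat end",234,274,0.01);f("sp2",185,365,.01)
p=np.array([.64933,0,.23037]);rv=np.array([1.20818686,1.21050883,-1.21052938]);W=d["wrist"]
print(R.from_rotvec(rv).as_matrix())
w=lambda n,u,v,z:print(n,bpw(W,u,v,z,p,rv))
w("pinL",138,91,.105);w("pinR",206,104,.105);w("dish",93,127,.026);w("jar?",0,0,0);w("spat end",308,246,.01);w("lid right edge",197,290,.075)
E
```

```text
pad [ 0.5203 -0.0969  0.174 ]
tip [ 0.5186 -0.1243  0.177 ]
pin [0.5731 0.0721 0.105 ]
lidL [ 0.5526 -0.1541  0.075 ]
lidR [ 0.4365 -0.1734  0.075 ]
lidNear [ 0.4845 -0.1148  0.075 ]
lidtop [ 0.507 -0.232  0.075]
jar foot near [ 0.5681 -0.3506 -0.    ]
jarcap [ 0.5664 -0.3543  0.09  ]
bottle foot near [ 0.4424 -0.3457  0.    ]
small L [ 0.3919 -0.2305  0.05  ]
small R [ 0.3103 -0.2534  0.05  ]
small foot near [ 0.3454 -0.2264  0.    ]
bigL foot [ 0.2822 -0.3694 -0.    ]
big near [ 0.1982 -0.3118  0.    ]
dish [0.4268 0.0405 0.013 ]
cup near [0.4522 0.1665 0.    ]
spat end [ 0.7208 -0.123   0.01  ]
sp2 [0.7289 0.0287 0.01  ]
[[-0.0018  1.      0.0001]
 [-0.0001  0.0001 -1.    ]
 [-1.     -0.0018  0.0001]]
pinL [0.5384 0.0868 0.105 ]
pinR [0.6037 0.071  0.105 ]
dish [0.4376 0.0489 0.026 ]
jar? [0.2217 0.2872 0.    ]
spat end [ 0.7219 -0.1252  0.01  ]
lid right edge [ 0.5741 -0.1538  0.075 ]
```

```bash
cat > ov.py <<'E'
import cv2;from h import *
def model(pin,phi,th=0.32):
    # phi: heading of long arm in world; return fn lever-local(a outward,b lateral,h above lever axis)->world
    d=np.array([np.cos(phi),np.sin(phi),0]); l=np.array([np.sin(phi),-np.cos(phi),0]); k=np.array([0,0,1.])
    return lambda a,b,h: np.array([pin[0],pin[1],.105])+d*(a*np.cos(th)-h*np.sin(th))+k*(a*np.sin(th)+h*np.cos(th))+l*b
def draw(img,proj,off,sc,pin,phi,cont,th=0.32):
    o=cv2.resize(img[off[1]:off[3],off[0]:off[2],::-1],None,fx=sc,fy=sc,interpolation=2)
    def poly(P,col):
        q=np.array([proj(x) for x in P]); q=(q-[off[0],off[1]]+.5)*sc-.5
        cv2.polylines(o,[np.round(q).astype(np.int32)],True,col,1,cv2.LINE_AA)
    m=model(pin,phi,th); 
    # pad centre upper face at level 193, height 69 -> rotate to lever frame
    A=193*np.cos(.32)+69*np.sin(.32); H=-193*np.sin(.32)+69*np.cos(.32); A/=1e3;H/=1e3
    poly([m(A+i,j,H) for i,j in[(.025,.022),(.025,-.022),(-.025,-.022),(-.025,.022)]],(0,0,255))
    poly([m(0,.03,0),m(0,-.03,0)],(0,255,0))
    t=np.linspace(0,2*np.pi,60)
    for r,z in((.065,.075),(.057,0)): poly([(cont[0]+r*np.cos(x),cont[1]+r*np.sin(x),z) for x in t],(0,255,255))
    return o
E
cat > go.py <<'E'
import pickle,sys;from ov import *
d=pickle.load(open("d0.pkl","rb"));p=np.array([.64933,0,.23037]);rv=np.array([1.20818686,1.21050883,-1.21052938])
from scipy.optimize import least_squares
S,W=d["side"],d["wrist"]
c=lambda x,y:np.array([130+x/3.3,110+y/3.3])
A=(193*np.cos(.32)+69*np.sin(.32))/1e3; H=(-193*np.sin(.32)+69*np.cos(.32))/1e3
def res(v):
    m=model(v[:2],v[2]); e=[]
    for loc,px in[((A+.025,.022,H),c(421,190)),((A+.025,-.022,H),c(386,181)),((A-.025,-.022,H),c(367,213)),((A-.025,.022,H),c(404,223))]:
        e+=list(np.array(pj(S,m(*loc)))-px)
    e+=list(np.array(pjw(W,m(0,0,0),p,rv))-(172,97))
    return e
r=least_squares(res,[.572,.077,np.arctan2(-.2,-.053)]);print(r.x,np.round(r.fun,1))
pin,phi=r.x[:2],r.x[2]
u=np.array([np.cos(phi),np.sin(phi)]);l=np.array([np.sin(phi),-np.cos(phi)])
cont=np.array(eval(sys.argv[1])); print("cont a,b",(cont-pin)@u,(cont-pin)@l,"l",l,"pad",pin+.193*u)
cv2.imwrite("pics/o_side%s.png"%sys.argv[2],draw(S["img"],lambda P:pj(S,P),(200,140,330,250),6,pin,phi,cont))
cv2.imwrite("pics/o_wr%s.png"%sys.argv[2],draw(W["img"],lambda P:pjw(W,P,p,rv),(0,0,300,384),1.5,pin,phi,cont))
E
python3 go.py "(.497,-.17)" 1
```

```text
[ 0.57220258  0.0797021  -1.83613702] [ 1.  -1.6  0.5 -2.4 -0.  -1.   0.  -0.3  0.2 -1. ]
cont a,b 0.26068430261372244 0.007089336624122468 l [-0.96500321  0.26223806] pad [ 0.52159063 -0.10654352]
```

View pics/o_side1.png

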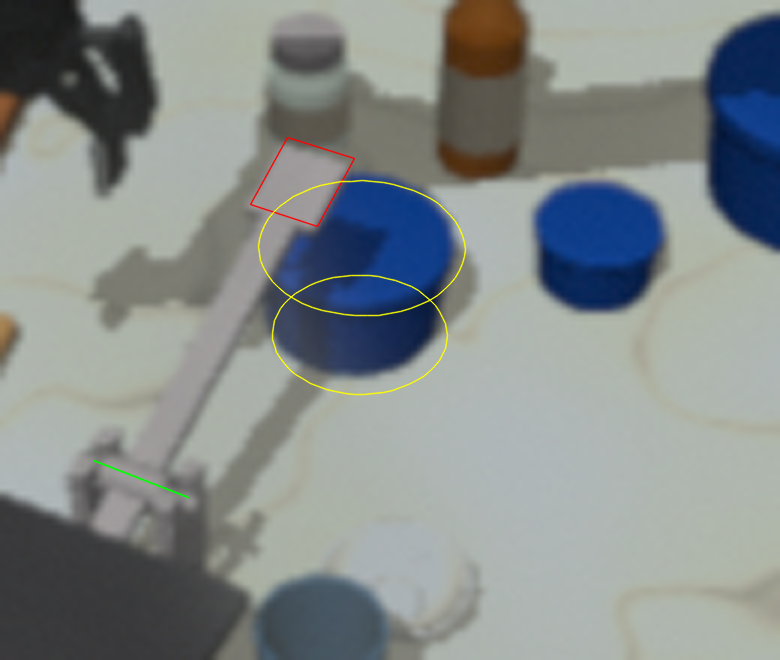

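View pics/o_wr1.png

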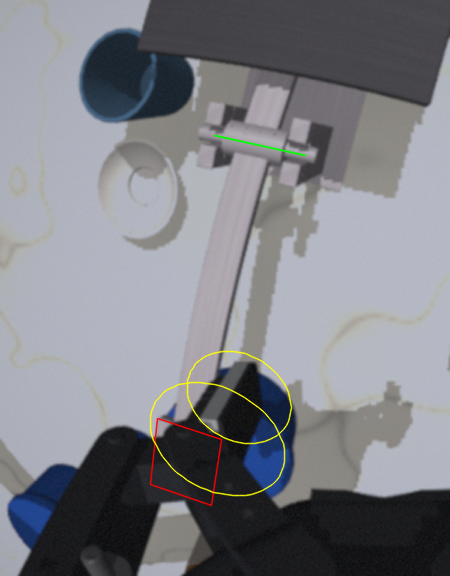

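```bash
cat > fitc.py <<'E'
import pickle,sys;from ov import *
from scipy.optimize import minimize
def blue(img):
    h=cv2.cvtColor(img,cv2.COLOR_RGB2HSV); return ((h[...,0]>105)&(h[...,0]<130)&(h[...,1]>150)&(h[...,2]>35)).astype(np.uint8)
def sil(c,proj,shape,R=(.057,.061,.065,.065),Z=(0,.058,.06,.075),K=8):
    t=np.linspace(0,2*np.pi,60);q=np.array([proj((c[0]+r*np.cos(x),c[1]+r*np.sin(x),z)) for r,z in zip(R,Z) for x in t])
    hu=cv2.convexHull(((q+.5)*K-.5).astype(np.float32)); m=np.zeros((shape[0]*K,shape[1]*K),np.uint8)
    cv2.fillPoly(m,[np.round(hu).astype(np.int32)],255); return cv2.resize(m,(shape[1],shape[0]),interpolation=cv2.INTER_AREA)/255.
def fit(img,proj,box,c0,excl=None):
    x0,y0,x1,y1=box; mk=blue(img)[y0:y1,x0:x1].astype(float); w=np.ones_like(mk)
    if excl is not None: w[excl[y0:y1,x0:x1]>0]=0
    pr=lambda P:(lambda a:(a[0]-x0,a[1]-y0))(proj(P))
    f=lambda c:(w*np.abs(sil(c,pr,mk.shape)-mk)).sum()
    r=minimize(f,c0,method="Nelder-Mead",options=dict(initial_simplex=[c0,(c0[0]+.02,c0[1]),(c0[0],c0[1]+.02)],xatol=2e-4,fatol=.1))
    return r.x,r.fun,mk
if __name__=="__main__":
    d=pickle.load(open("d0.pkl","rb"));S=d["side"]
    ex=np.zeros((384,512),np.uint8); q=lambda x,y:(int(200+x/6),int(140+y/6))
    cv2.fillPoly(ex,[np.array([q(280,120),q(365,155),q(330,240),q(160,480),q(110,460),q(240,210)])],1)
    r=fit(S["img"],lambda P:pj(S,P),(235,160,284,212),(.5,-.175),ex);print(r[:2]);
    cv2.imwrite("pics/mk.png",cv2.resize(r[2]*255,None,fx=8,fy=8,interpolation=0))
E
python3 fitc.py
```

```text
(array([ 0.5100353 , -0.19019314]), np.float64(190.72941176470587))[ WARN:0@0.346] global loadsave.cpp:1063 imwrite_ Unsupported depth image for selected encoder is fallbacked to CV_8U.
```

```bash
python3 go.py "(.5045,-.183)" 2
```

```text
[ 0.57220258  0.0797021  -1.83613702] [ 1.  -1.6  0.5 -2.4 -0.  -1.   0.  -0.3  0.2 -1. ]
cont a,b 0.27126255897782753 -0.0035572821957315036 l [-0.96500321  0.26223806] pad [ 0.52159063 -0.10654352]
```

View pics/o_side2.png

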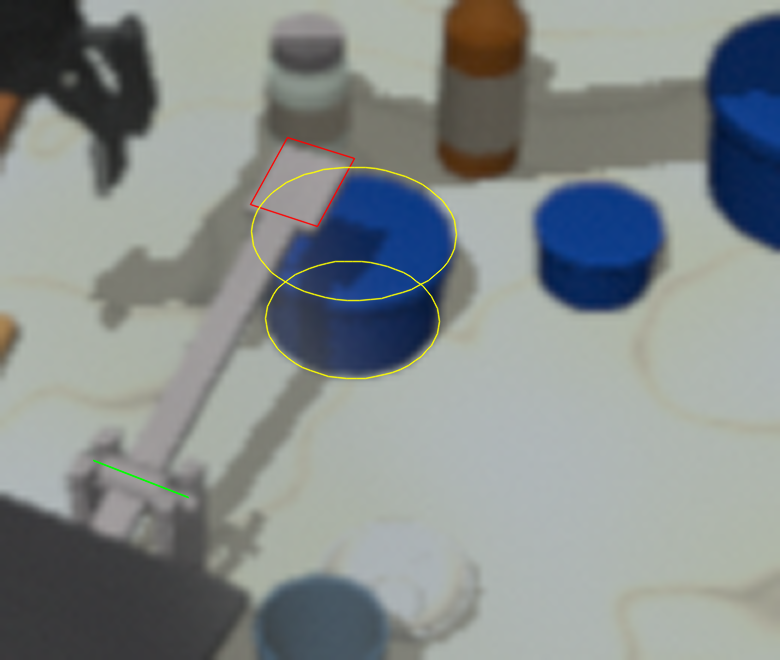

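View pics/mk.png

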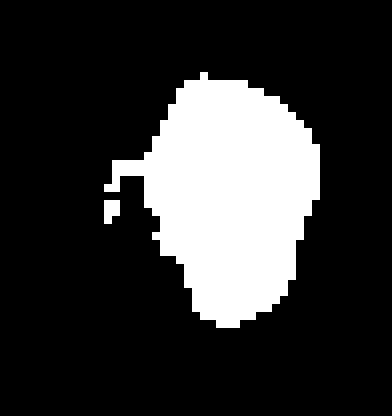

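move_arm:
  targets:
    - {"translation": [0, -3, 1.9], "roll": 0, "hand": 1}
    - {"translation": [0, -3, 1.9], "roll": 0, "hand": 1}
    - {"translation": [0, -3, 1.9], "roll": 0, "hand": 1}
    - {"translation": [0, -3, 1.9], "roll": 0, "hand": 1}
    - {"translation": [0, -3, 1.9], "roll": 0, "hand": 1}
    - {"translation": [0, -3, 1.9], "roll": 0, "hand": 1}
    - {"translation": [0, -3, 1.9], "roll": 0, "hand": 1}
    - {"translation": [0, -3, 2.1], "roll": 0, "hand": 1}
    - {"translation": [0, 0, 0], "roll": 0.13, "hand": 1}
    - {"translation": [0, 0, 0], "roll": 0.135, "hand": 1}

```text
t: 1.15
tool_pos: [0.4089, -0.1548, 0.2313]
orientation: [1.407, 1.068, -1.407]
wrist_force: [0.4, 0.9, 0.7]
grip_width: -0.0002
```

move_arm:
  targets:
    - {"translation": [0, 0, 0], "roll": 0, "hand": 1}
    - {"translation": [0, 0, 0], "roll": 0, "hand": 1}

```text
t: 1.35
tool_pos: [0.41, -0.1538, 0.2312]
orientation: [1.399, 1.074, -1.399]
wrist_force: [0.4, 0.1, -0.5]
grip_width: 0.0001
```

```bash
cat > look.py <<'E'
import sys,pickle;from ov import *
from plant import monitor,vision
tag=sys.argv[1]; s=monitor.observe(); d={"s":s}
np.set_printoptions(precision=4,suppress=True)
pin=np.array([.5722,.0797]);phi=-1.8361;u=np.array([np.cos(phi),np.sin(phi)]);l=np.array([np.sin(phi),-np.cos(phi)])
print(s["t"],s["tool_pos"],"a,b",(s["tool_pos"][:2]-pin)@u,(s["tool_pos"][:2]-pin)@l,s["wrist_force"],s["grip_width"]);print(R.from_rotvec(s["orientation"]).as_matrix())
for n in sys.argv[2].split(","):
    c=vision.camera(n);d[n]=c
    if n=="side": im=cv2.resize(c["img"][100:270,140:370,::-1],None,fx=3.4,fy=3.4,interpolation=2)
    elif n=="scene": im=cv2.resize(c["img"][90:270,170:330,::-1],None,fx=3.3,fy=3.3,interpolation=2)
    else: im=c["img"][:,:,::-1]
    cv2.imwrite(f"pics/{tag}_{n}.png",im)
pickle.dump(d,open(tag+".pkl","wb"))
E
python3 look.py L1 side,wrist
```

```text
1.35 [ 0.41   -0.1538  0.2312] a,b 0.2678868352713211 0.09528350286291766 [ 0.3505  0.0938 -0.5048] 0.00013615400707593273
[[-0.0002  0.9661 -0.2581]
 [ 0.     -0.2581 -0.9661]
 [-1.     -0.0002  0.    ]]
```

View pics/L1_side.png

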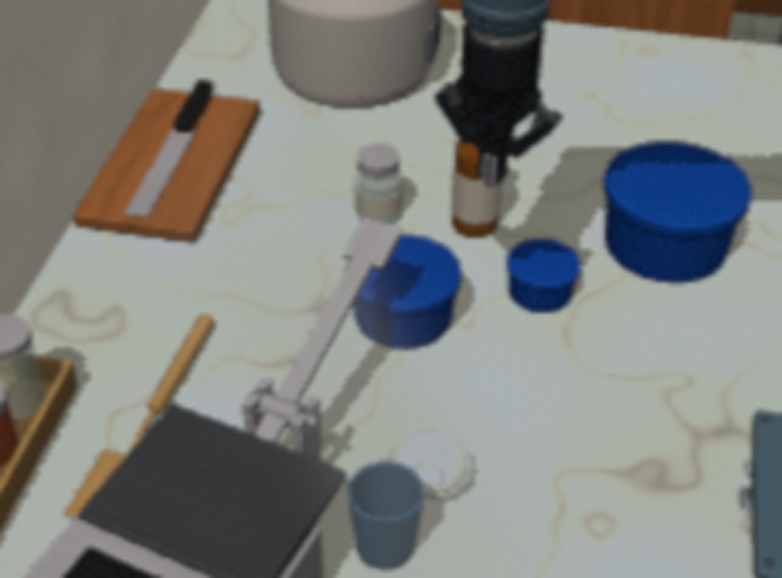

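View pics/L1_wrist.png

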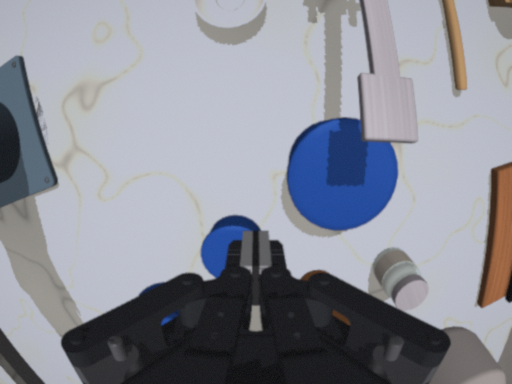

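```bash
python3 - <<'E'
import pickle;from ov import *
d=pickle.load(open("L1.pkl","rb"));W=d["wrist"];p=d["s"]["tool_pos"];rv=d["s"]["orientation"]
f=lambda n,u,v,z:print(n,np.round(bpw(W,u,v,z,p,rv),4))
f("l",288,172,.075);f("r",397,172,.075);f("t",342,118,.075);f("b",342,230,.075)
for k in[(360,74),(409,78),(416,142),(362,138)]: f("pad",*k,.174)
f("jar",408,291,.09);f("jarfoot",395,262,.0);f("smallL",201,250,.05);f("small top",237,215,.045)
E
```

```text
l [ 0.4418 -0.1636  0.075 ]
r [ 0.5633 -0.1947  0.075 ]
t [ 0.5099 -0.1217  0.075 ]
b [ 0.4875 -0.2467  0.075 ]
pad [ 0.5034 -0.0798  0.174 ]
pad [ 0.5414 -0.0888  0.174 ]
pad [ 0.5387 -0.1368  0.174 ]
pad [ 0.4952 -0.1243  0.174 ]
jar [ 0.5643 -0.3587  0.09  ]
jarfoot [ 0.5824 -0.3742  0.    ]
smallL [ 0.3142 -0.2415  0.05  ]
small top [ 0.3714 -0.2085  0.045 ]
```

move_arm:
  targets:
    - {"translation": [3, 0, 0], "roll": 0, "hand": 1}
    - {"translation": [3, 0, 0], "roll": 0, "hand": 1}
    - {"translation": [3, 0, 0], "roll": 0, "hand": 1}
    - {"translation": [3, 0, 0], "roll": 0, "hand": 1}
    - {"translation": [3, 0, 0], "roll": 0, "hand": 1}
    - {"translation": [2, 0, 0], "roll": 0, "hand": 1}
    - {"translation": [1, 0, 0], "roll": 0, "hand": 1}
    - {"translation": [0, 0, 0], "roll": 0, "hand": 1}

```text
t: 2.25
tool_pos: [0.4094, -0.1537, 0.0504]
orientation: [1.4, 1.075, -1.402]
wrist_force: [0.5, -0.3, 0.1]
grip_width: 0.0001
```

```bash
python3 look.py L2 side,wrist
```

```text
2.25 [ 0.4094 -0.1537  0.0504] a,b 0.26794417300937856 0.09592370010145454 [ 0.4922 -0.2738  0.1434] 0.00012312151541230313
[[-0.0022  0.9654 -0.2607]
 [ 0.0006 -0.2607 -0.9654]
 [-1.     -0.0022 -0.0001]]
```

View pics/L2_side.png

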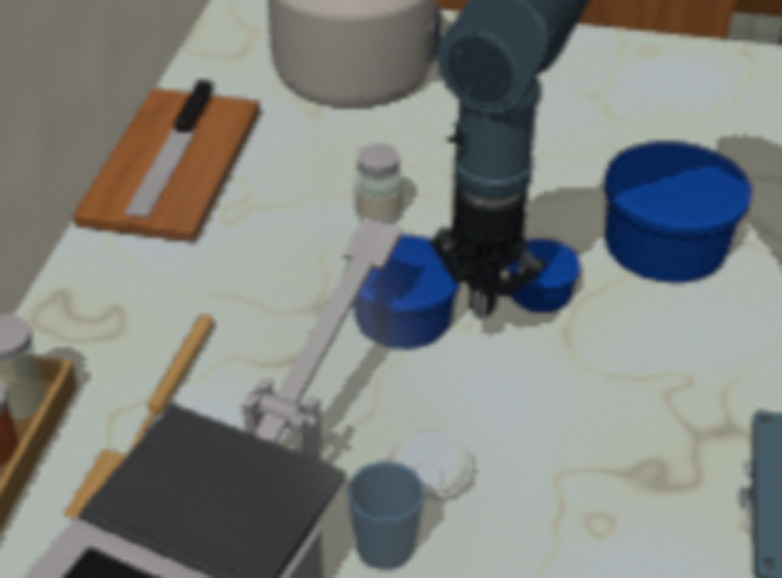

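View pics/L2_wrist.png

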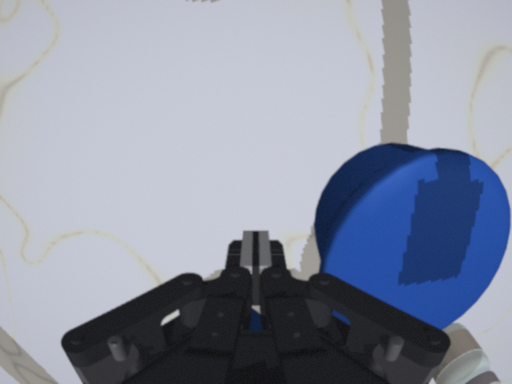

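move_arm:
  targets:
    - {"translation": [-0.7, 0, 0], "roll": 0, "hand": 1}
    - {"translation": [0, 1, 0], "roll": 0, "hand": 1}
    - {"translation": [0, 0.6, 0.1], "roll": 0, "hand": 1}
    - {"translation": [0, 0.6, 0.1], "roll": 0, "hand": 1}
    - {"translation": [0, 0.6, 0.12], "roll": 0, "hand": 1}
    - {"translation": [0, 0.6, 0.12], "roll": 0, "hand": 1}
    - {"translation": [0, 0.6, 0.12], "roll": 0, "hand": 1}
    - {"translation": [0, 0.6, 0.12], "roll": 0, "hand": 1}

```text
t: 3.15
tool_pos: [0.4505, -0.1721, 0.0578]
orientation: [1.4, 1.077, -1.405]
wrist_force: [-6.0, 2.4, 5.1]
grip_width: -0.0002
```

```bash
python3 look.py L3 side,wrist
```

```text
3.15 [ 0.4505 -0.1721  0.0578] a,b 0.2748842545419934 0.0514217775765859 [-6.0107  2.4368  5.0722] -0.0002058777992609686
[[-0.0051  0.9651 -0.2619]
 [ 0.0016 -0.2619 -0.9651]
 [-1.     -0.0054 -0.0002]]
```

View pics/L3_side.png

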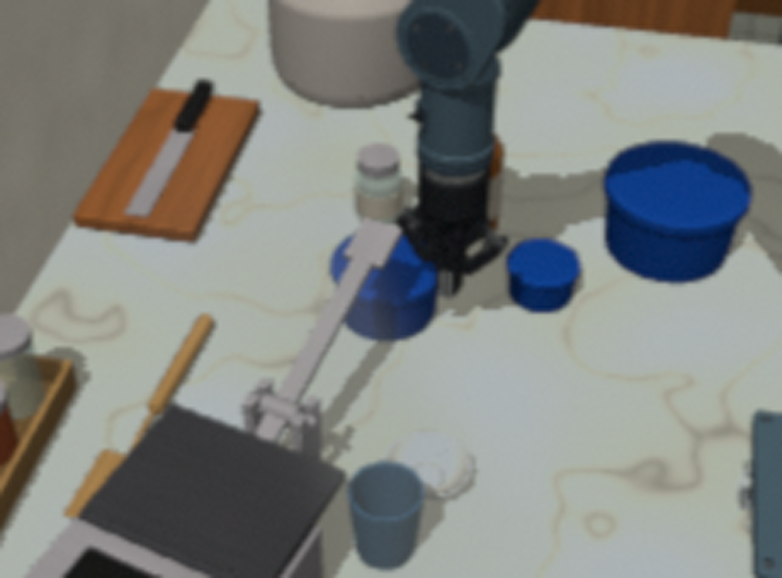

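View pics/L3_wrist.png

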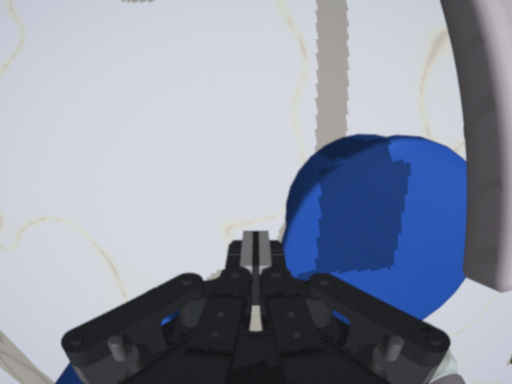

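move_arm:
  targets:
    - {"translation": [0, 0.4, 0.1], "roll": 0, "hand": 1}
    - {"translation": [0, 0.4, 0.1], "roll": 0, "hand": 1}
    - {"translation": [0, 0.4, 0.1], "roll": 0, "hand": 1}
    - {"translation": [0, 0.4, 0.1], "roll": 0, "hand": 1}
    - {"translation": [0, 0.4, 0.1], "roll": 0, "hand": 1}

```text
t: 3.75
tool_pos: [0.471, -0.1829, 0.0583]
orientation: [1.402, 1.072, -1.402]
wrist_force: [-1.7, 0.7, 0.2]
grip_width: -0.0001
```

```bash
python3 look.py L4 side,wrist,scene
```

```text
3.75 [ 0.471  -0.1829  0.0583] a,b 0.27997072022895053 0.02882791623512519 [-1.7288  0.666   0.1698] -6.168529661075701e-05
[[ 0.0001  0.9651 -0.2618]
 [-0.0001 -0.2618 -0.9651]
 [-1.      0.0001  0.0001]]
```

View pics/L4_side.png

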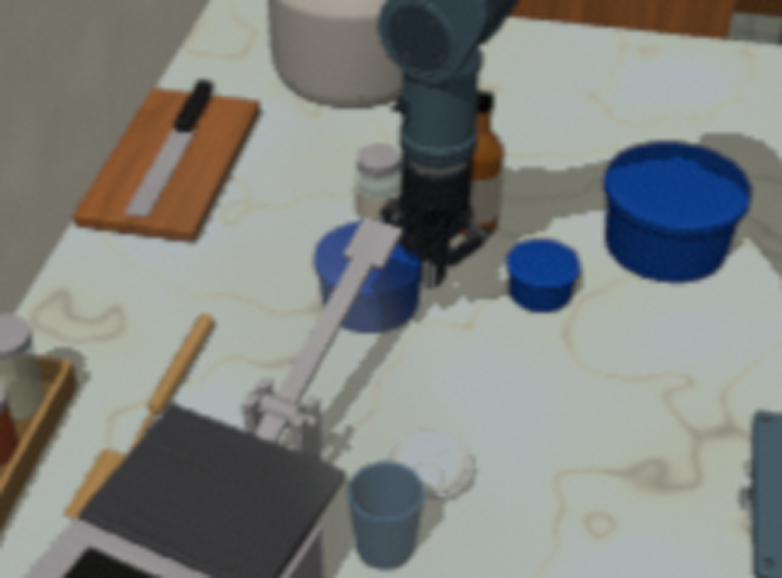

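View pics/L4_scene.png

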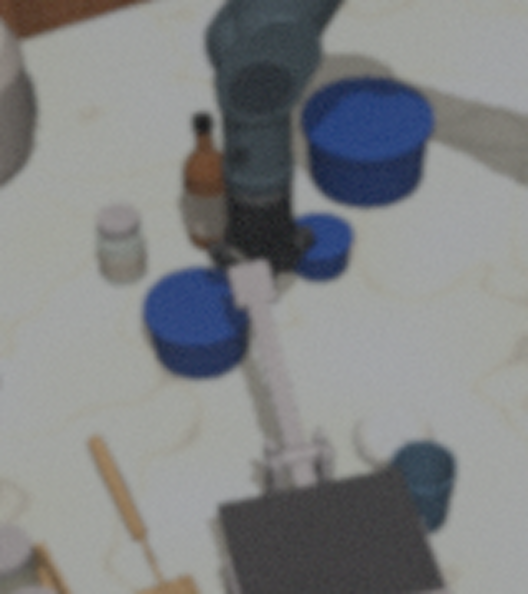

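View pics/L4_wrist.png

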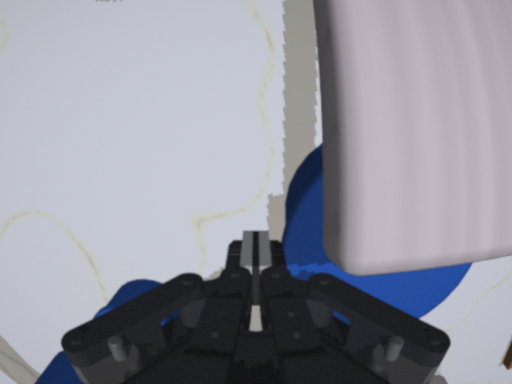

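move_arm:
  targets:
    - {"translation": [0, 0.5, 0.1], "roll": 0, "hand": 1}
    - {"translation": [0, 0.5, 0.1], "roll": 0, "hand": 1}
    - {"translation": [0, 0.5, 0.1], "roll": 0, "hand": 1}
    - {"translation": [0, 0.5, 0.1], "roll": 0, "hand": 1}
    - {"translation": [0, 0.5, 0.1], "roll": 0, "hand": 1}
    - {"translation": [0, 0.5, 0.1], "roll": 0, "hand": 1}
    - {"translation": [0, 0.5, 0.1], "roll": 0, "hand": 1}

```text
t: 4.6
tool_pos: [0.5029, -0.1988, 0.0583]
orientation: [1.402, 1.072, -1.402]
wrist_force: [-1.8, 1.0, 1.7]
grip_width: 0.0001
```

```bash
python3 look.py L5 scene,side; cat > cpos.py <<'E'
import sys
from fitc import *
pin=np.array([.5722,.0797]);phi=-1.8361;u=np.array([np.cos(phi),np.sin(phi)]);l=np.array([np.sin(phi),-np.cos(phi)])
d=pickle.load(open(sys.argv[1]+".pkl","rb"));c=d["scene"]
mk=blue(c["img"]); n,lab,st,ce=cv2.connectedComponentsWithStats(mk)
for i in range(1,n):
    if st[i,4]>100: print(st[i],ce[i])
E
python3 cpos.py L5
```

```text
4.6 [ 0.5029 -0.1988  0.0583] a,b 0.28695849891120445 -0.00612845118606628 [-1.7987  1.0439  1.6967] 0.00014424394738355218
[[-0.0001  0.9651 -0.2619]
 [ 0.     -0.2619 -0.9651]
 [-1.     -0.0001  0.    ]]
[263 117  37  25 638] [280.54231975 128.03761755]
[257 156  18  13 170] [265.98823529 162.09411765]
[207 174  30  22 468] [221.27350427 184.71794872]
```

View pics/L5_scene.png

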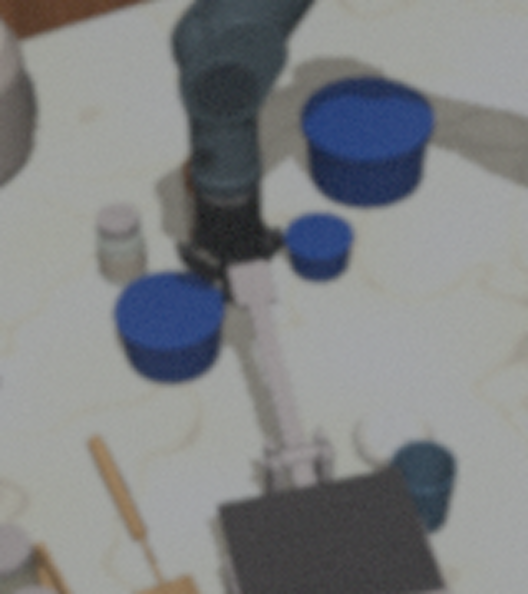

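View pics/L5_side.png

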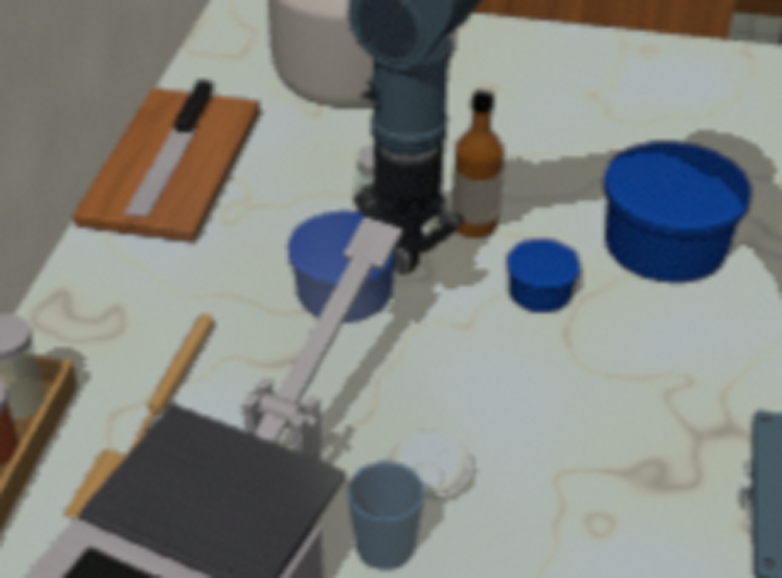

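```bash
cat > sc.py <<'E'
import pickle,sys;from ov import *
pin=np.array([.5722,.0797]);phi=-1.8361;u=np.array([np.cos(phi),np.sin(phi)]);l=np.array([np.sin(phi),-np.cos(phi)])
c=pickle.load(open(sys.argv[1]+".pkl","rb"))["scene"]
def f(n,x,y,z):
    P=bp(c,170+x/3.3,90+y/3.3,z);print(n,np.round(P,4),"a,b",np.round([(P[:2]-pin)@u,(P[:2]-pin)@l],4))
for a in sys.argv[2:]: f(a,*[float(t) for t in a.split(",")])
E
python3 sc.py L5 117,312,.07 224,308,.07 170,346,.07 170,272,.075 170,381,0 250,268,.177
```

```text
117,312,.07 [ 0.6341 -0.2324  0.07  ] a,b [ 0.285  -0.1416]
224,308,.07 [ 0.5244 -0.1764  0.07  ] a,b [ 0.2597 -0.021 ]
170,346,.07 [ 0.6051 -0.1527  0.07  ] a,b [ 0.2156 -0.0927]
170,272,.075 [ 0.5537 -0.2573  0.075 ] a,b [ 0.3301 -0.0706]
170,381,0 [ 0.6048 -0.1653  0.    ] a,b [ 0.2278 -0.0957]
250,268,.177 [ 0.5171 -0.1177  0.177 ] a,b [0.2049 0.0014]
```

move_arm:
  targets:
    - {"translation": [0, 0.5, 0], "roll": 0, "hand": 1}
    - {"translation": [0, 0.5, 0], "roll": 0, "hand": 1}
    - {"translation": [0, 0.5, 0], "roll": 0, "hand": 1}
    - {"translation": [0, 0.5, 0], "roll": 0, "hand": 1}
    - {"translation": [0, 0.5, 0], "roll": 0, "hand": 1}
    - {"translation": [0, 0.5, 0], "roll": 0, "hand": 1}
    - {"translation": [0, 0.5, 0], "roll": 0, "hand": 1}
    - {"translation": [0, 0.3, 0], "roll": 0, "hand": 1}
    - {"translation": [0, -1, 0], "roll": 0, "hand": 1}
    - {"translation": [0, -2, 0.5], "roll": 0, "hand": 1}

```text
t: 5.7
tool_pos: [0.5111, -0.205, 0.0587]
orientation: [1.402, 1.069, -1.397]
wrist_force: [-1.1, -0.4, -0.2]
grip_width: -0.0
```

```bash
python3 look.py L6 scene,side
```

```text
5.7 [ 0.5111 -0.205   0.0587] a,b 0.29079874105154346 -0.015709272383043274 [-1.1436 -0.3744 -0.2082] -8.649371102458043e-06
[[ 0.0044  0.9655 -0.2603]
 [-0.0007 -0.2603 -0.9655]
 [-1.      0.0045 -0.0004]]
```

View pics/L6_scene.png

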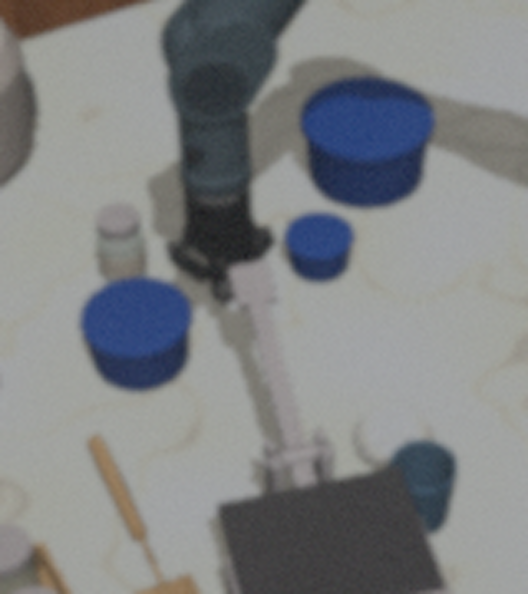

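View pics/L6_side.png

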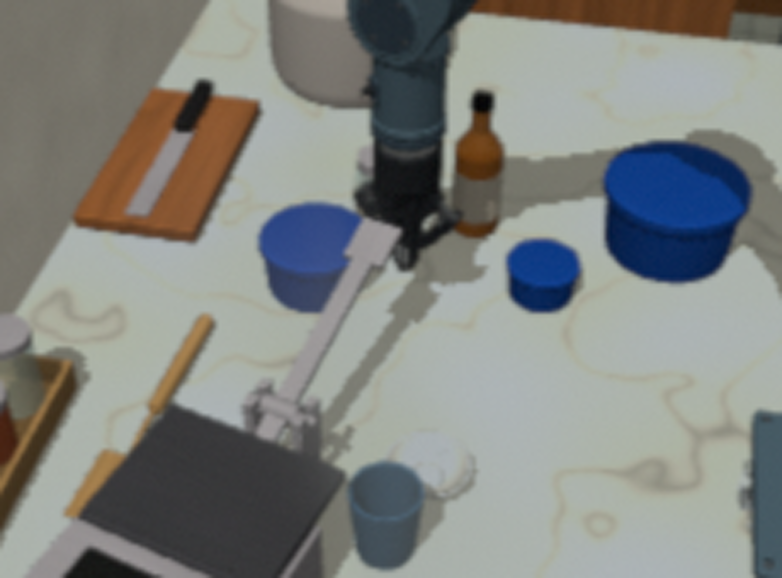

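```bash
python3 sc.py L6 83,322,.07 192,320,.07 137,355,.07 137,280,.075 137,388,0
```

```text
83,322,.07 [ 0.6746 -0.2371  0.07  ] a,b [ 0.2789 -0.1819]
192,320,.07 [ 0.5651 -0.1774  0.07  ] a,b [ 0.2499 -0.0606]
137,355,.07 [ 0.6433 -0.1586  0.07  ] a,b [ 0.2113 -0.1311]
137,280,.075 [ 0.5932 -0.2644  0.075 ] a,b [ 0.3266 -0.1105]
137,388,0 [ 0.6429 -0.1745  0.    ] a,b [ 0.2268 -0.1348]
```

move_arm:
  targets:
    - {"translation": [-3, 0, 0], "roll": 0, "hand": 1}
    - {"translation": [-3, 0, 0], "roll": 0, "hand": 1}
    - {"translation": [-3, 0, 0], "roll": 0, "hand": 1}
    - {"translation": [-3, 0, 0], "roll": 0, "hand": 1}
    - {"translation": [-3, 0, 0], "roll": 0, "hand": 1}
    - {"translation": [0, -0.4, -3], "roll": 0, "hand": 1}
    - {"translation": [0, -0.4, -3], "roll": 0, "hand": 1}
    - {"translation": [0, -0.3, -2], "roll": 0, "hand": 1}
    - {"translation": [0, 0, -1.2], "roll": 0, "hand": 1}
    - {"translation": [0, 0, 0], "roll": 0, "hand": 1}

```text
t: 6.8
tool_pos: [0.5235, -0.1121, 0.2086]
orientation: [1.401, 1.073, -1.398]
wrist_force: [-0.3, -0.4, 0.1]
grip_width: 0.0
```

```bash
python3 look.py L7 side,wrist
```

```text
6.8 [ 0.5235 -0.1121  0.2086] a,b 0.19788961347189898 -0.0033132782797726276 [-0.2657 -0.4213  0.1328] 4.3045808524957996e-05
[[ 0.0016  0.9659 -0.2591]
 [ 0.0005 -0.2591 -0.9659]
 [-1.      0.0014 -0.0009]]
```

View pics/L7_wrist.png

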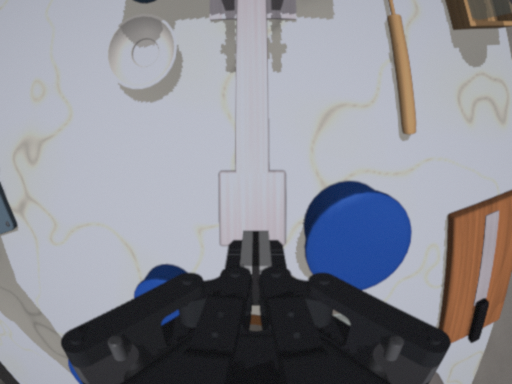

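View pics/L7_side.png

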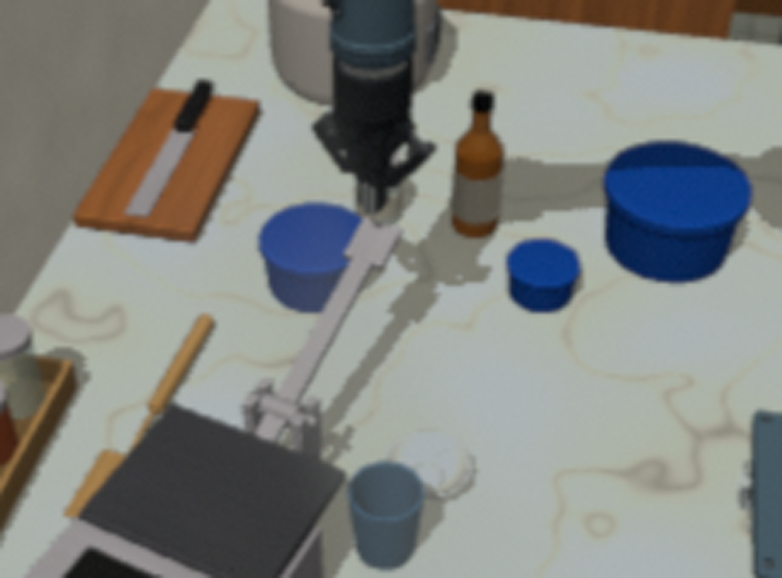

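```bash
python3 - <<'E'
import pickle;from ov import *
d=pickle.load(open("L7.pkl","rb"));W=d["wrist"];p=d["s"]["tool_pos"];rv=d["s"]["orientation"]
pin=np.array([.5722,.0797]);phi=-1.8361;u=np.array([np.cos(phi),np.sin(phi)]);l=np.array([np.sin(phi),-np.cos(phi)])
for k in[(219,246,.177),(286,246,.177),(219,171,.163),(286,171,.163),(410,232,.075),(304,232,.075),(357,290,.075)]:
    P=bpw(W,*k,p,rv);print(P,(P[:2]-pin)@u,(P[:2]-pin)@l)
E
```

```text
[ 0.49410176 -0.12423043  0.177     ] 0.217273042641603 0.021894777203516368
[ 0.53762606 -0.13588897  0.177     ] 0.21711150744949193 -0.02316362577351991
[ 0.50711529 -0.07772842  0.163     ] 0.16898582204538828 0.02152948355375497
[ 0.5497759  -0.08923146  0.163     ] 0.1689006952820674 -0.022654680910025222
[ 0.6776057  -0.22039466  0.075     ] 0.2619576025691354 -0.1804033790615259
[ 0.55644353 -0.18284542  0.075     ] 0.2574911035313039 -0.0536348181895224
[ 0.60490839 -0.28012213  0.075     ] 0.338656793264904 -0.1259102220457132
```

move_arm:
  targets:
    - {"translation": [0, -0.3, -0.4], "roll": 0, "hand": 1}
    - {"translation": [2, 0, 0], "roll": 0, "hand": 1}
    - {"translation": [1, 0, 0], "roll": 0, "hand": 1}
    - {"translation": [0.6, 0, 0.1], "roll": 0, "hand": 1}
    - {"translation": [1, 0, 0.3], "roll": 0, "hand": 1}
    - {"translation": [1, 0, 0.25], "roll": 0, "hand": 1}

```text
t: 7.5
tool_pos: [0.5191, -0.1166, 0.1523]
orientation: [1.402, 1.07, -1.402]
wrist_force: [-0.9, -1.2, 4.5]
grip_width: -0.0001
```

```bash
python3 look.py L8 side,scene
```

```text
7.5 [ 0.5191 -0.1166  0.1523] a,b 0.20332221025779074 -0.00020300194204987107 [-0.8832 -1.2048  4.4871] -7.199301870764444e-05
[[ 0.0008  0.9648 -0.2628]
 [-0.0008 -0.2628 -0.9648]
 [-1.      0.001   0.0005]]
```

View pics/L8_side.png

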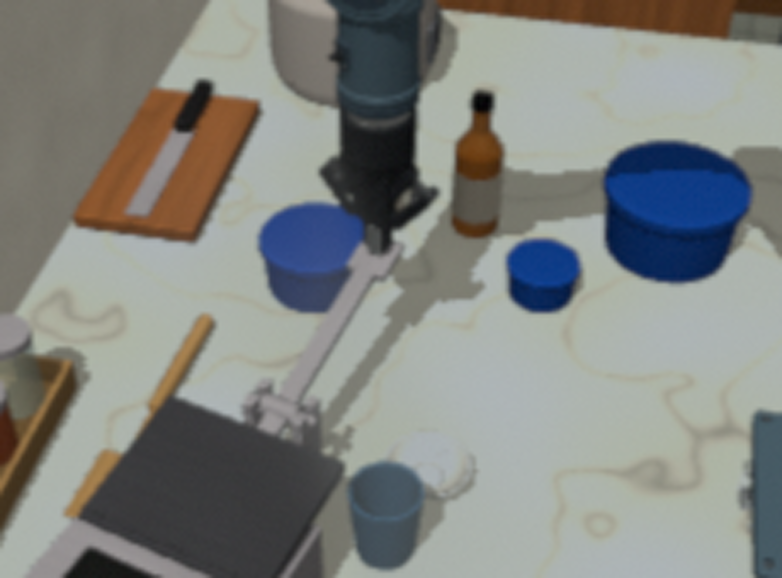

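move_arm:
  targets:
    - {"translation": [1.2, 0, 0], "roll": 0, "hand": 1}
    - {"translation": [1.2, 0, 0.05], "roll": 0, "hand": 1}
    - {"translation": [1.2, 0, 0.1], "roll": 0, "hand": 1}
    - {"translation": [1.2, 0, 0], "roll": 0, "hand": 1}
    - {"translation": [1.2, 0, 0], "roll": 0, "hand": 1}
    - {"translation": [1.2, 0, -0.1], "roll": 0, "hand": 1}
    - {"translation": [1.2, 0, -0.2], "roll": 0, "hand": 1}
    - {"translation": [1, 0, -0.2], "roll": 0, "hand": 1}

```text
t: 8.4
tool_pos: [0.5196, -0.1119, 0.057]
orientation: [1.401, 1.073, -1.402]
wrist_force: [-0.8, -2.1, 3.0]
grip_width: 0.0002
```

```bash
python3 look.py L9 side,scene
```

```text
8.4 [ 0.5196 -0.1119  0.057 ] a,b 0.19865292816203886 0.0005765432840497756 [-0.8198 -2.1257  3.0107] 0.00023334706099554405
[[-0.0007  0.9651 -0.2619]
 [ 0.0001 -0.2619 -0.9651]
 [-1.     -0.0007  0.0001]]
```

View pics/L9_side.png

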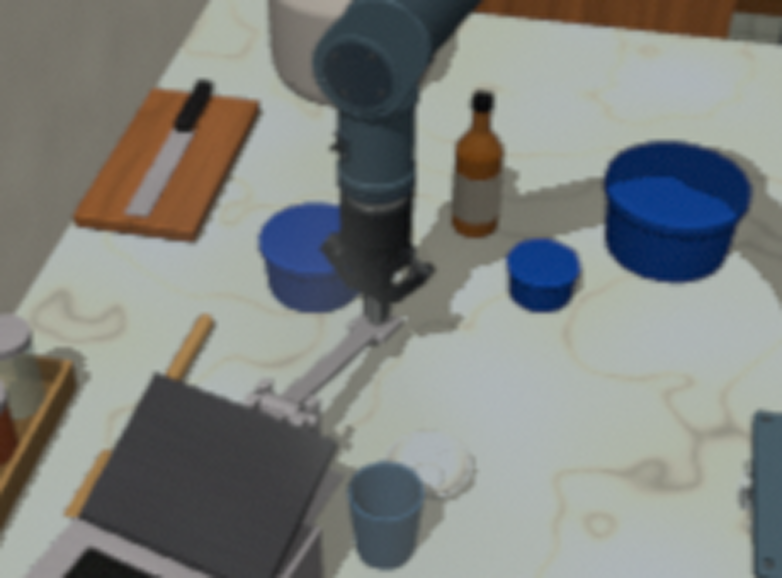

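move_arm:
  targets:
    - {"translation": [0.7, 0, -0.2], "roll": 0, "hand": 1}
    - {"translation": [0.7, 0, -0.2], "roll": 0, "hand": 1}
    - {"translation": [0.4, 0, -0.1], "roll": 0, "hand": 1}
    - {"translation": [0.2, 0, 0], "roll": 0, "hand": 1}
    - {"translation": [0, 0, 0], "roll": 0, "hand": 1}

```text
t: 9.0
tool_pos: [0.5212, -0.1067, 0.0381]
orientation: [1.402, 1.073, -1.401]
wrist_force: [-1.1, 0.7, 1.5]
grip_width: -0.0001
```

move_arm:
  targets:
    - {"translation": [0.2, 0, 0], "roll": 0, "hand": 1}
    - {"translation": [0, 0, 0], "roll": 0, "hand": 1}

```text
t: 9.2
tool_pos: [0.5213, -0.1072, 0.0363]
orientation: [1.402, 1.072, -1.401]
wrist_force: [0.2, 0.3, 1.7]
grip_width: 0.0
```

move_arm:
  targets:
    - {"translation": [0.2, 0, 0], "roll": 0, "hand": 1}
    - {"translation": [0, 0, 0], "roll": 0, "hand": 1}

```text
t: 9.4
tool_pos: [0.5213, -0.1073, 0.0343]
orientation: [1.402, 1.072, -1.401]
wrist_force: [0.0, 1.6, 2.7]
grip_width: -0.0001
```

move_arm:
  targets:
    - {"translation": [0.2, 0, 0], "roll": 0, "hand": 1}
    - {"translation": [0, 0, 0], "roll": 0, "hand": 1}

```text
t: 9.6
tool_pos: [0.5212, -0.1073, 0.0322]
orientation: [1.402, 1.072, -1.401]
wrist_force: [0.4, 0.5, 2.8]
grip_width: -0.0003
```

move_arm:
  targets:
    - {"translation": [0.2, 0, 0], "roll": 0, "hand": 1}
    - {"translation": [0, 0, 0], "roll": 0, "hand": 1}

```text
t: 9.8
tool_pos: [0.5211, -0.1073, 0.0301]
orientation: [1.402, 1.072, -1.402]
wrist_force: [0.5, 1.1, 2.3]
grip_width: 0.0004
```

```bash
python3 look.py L10 side,scene,wrist
```

```text
9.8 [ 0.5211 -0.1073  0.0301] a,b 0.19387651445435966 0.00023280419065244007 [0.4884 1.0684 2.2605] 0.000377909785578927
[[ 0.      0.9651 -0.2619]
 [-0.0001 -0.2619 -0.9651]
 [-1.      0.0001  0.0001]]
```

View pics/L10_side.png

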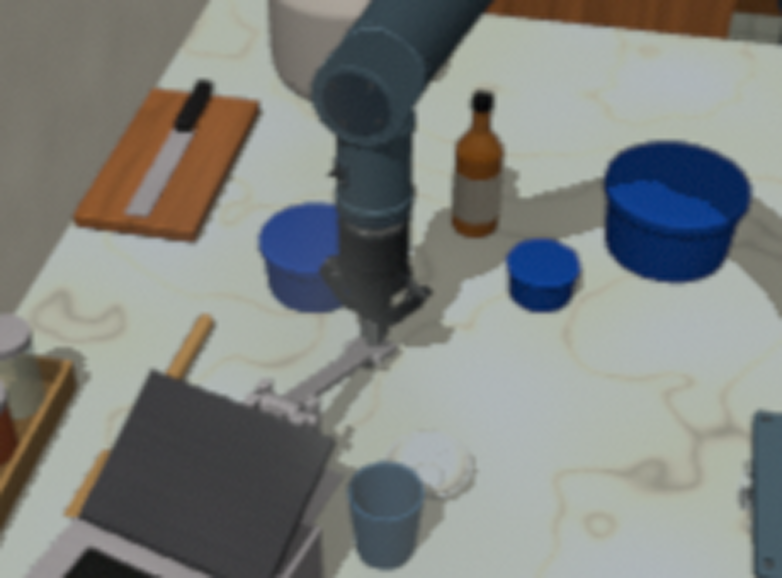

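View pics/L10_wrist.png

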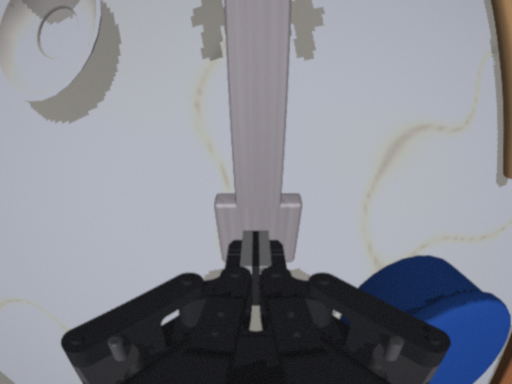

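View pics/L10_scene.png

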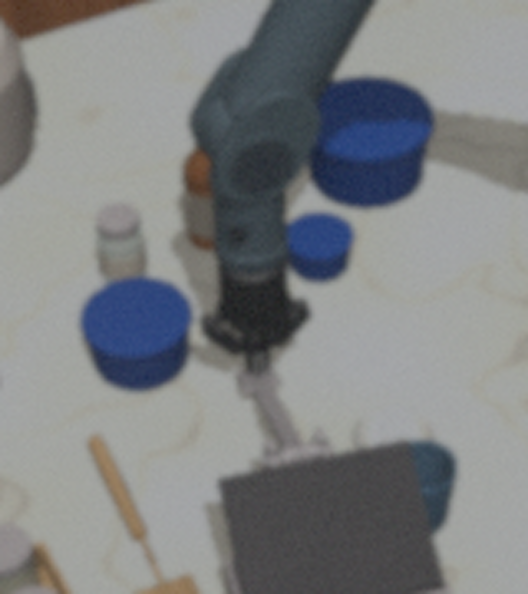

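move_arm:
  targets:
    - {"translation": [0.2, 0, 0], "roll": 0, "hand": 1}
    - {"translation": [0, 0, 0], "roll": 0, "hand": 1}

```text
t: 10.15
tool_pos: [0.5213, -0.1074, 0.0292]
orientation: [1.402, 1.072, -1.402]
wrist_force: [-2.4, 1.7, 14.8]
grip_width: -0.0001
```

move_arm:
  targets:
    - {"translation": [0.15, 0, 0], "roll": 0, "hand": 1}
    - {"translation": [0, 0, 0], "roll": 0, "hand": 1}

```text
t: 10.35
tool_pos: [0.5215, -0.1073, 0.0287]
orientation: [1.402, 1.072, -1.401]
wrist_force: [-5.3, 1.6, 28.0]
grip_width: 0.0003
```

move_arm:
  targets:
    - {"translation": [-0.15, 0, 0], "roll": 0, "hand": 1}
    - {"translation": [0, 0, 0], "roll": 0, "hand": 1}
    - {"translation": [0, 0, 0], "roll": 0, "hand": 1}
    - {"translation": [0, 0, 0], "roll": 0, "hand": 1}

```text
t: 10.75
tool_pos: [0.5214, -0.1074, 0.0292]
orientation: [1.402, 1.072, -1.401]
wrist_force: [-1.6, 2.1, 14.1]
grip_width: -0.0002
```

```bash
python3 look.py L11 side,scene
```

```text
10.75 [ 0.5214 -0.1074  0.0292] a,b 0.19385367513931293 2.0946183706353412e-05 [-1.553   2.1094 14.12  ] -0.0001529003474365473
[[ 0.0004  0.9651 -0.262 ]
 [-0.     -0.262  -0.9651]
 [-1.      0.0004 -0.0001]]
```

View pics/L11_side.png

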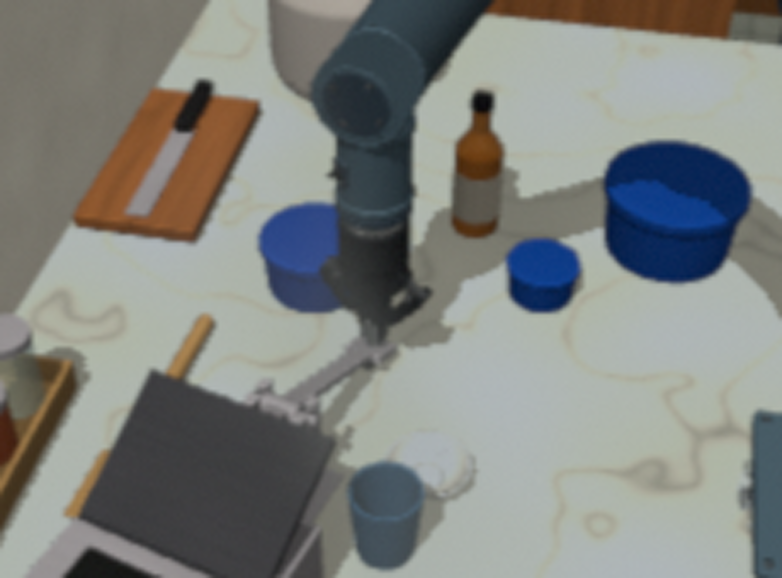

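View pics/L11_scene.png

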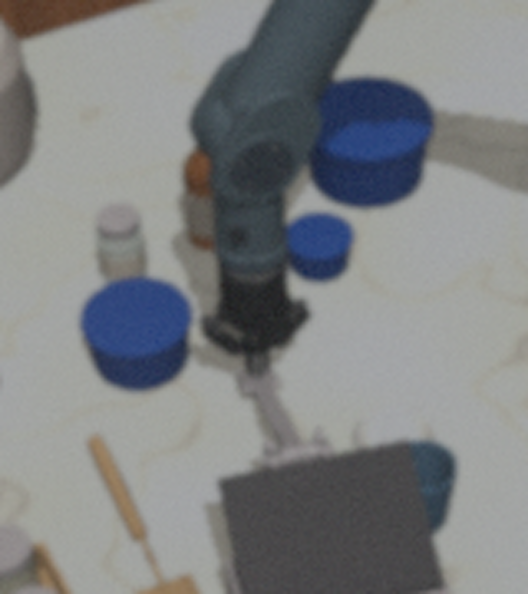

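The side view shows the flap raised (edge near (160,375)–(335,440)) and the pad on the counter at (378,350). In the scene view the container stands upright at (137,330), clear of the lever, and the bystanders have not moved. I'm handing the job in.

```bash
python3 -c "
from plant import close_job,monitor
print(close_job()); s=monitor.observe(); print(s['t'],s['tool_pos'],s['wrist_force'])"
```

```text
the job is handed in; nothing more can be done
None
the job is handed in; nothing more can be done
```

The container is clear of the lever, and I handed the job in with the lever's long end held fully down and the flap up. It took about 11 s of the 43 s.

- **Container:** I pushed the middle-sized blue container sideways with closed fingers. It stayed upright and ended about 45 mm clear of the lever's pad, measured in the scene and wrist views.
- **Lever:** I pressed the pad down along its arc to a fingertip height of 29 mm. There the upward force jumped from about 2 N to 15 N, which I took as the rubber foot standing on the counter. One step further it read 28 N, so I backed off and held at about 14 N.
- **Last views:** The flap is up, the lever is still on its fulcrum, and the bystanders look unmoved. I did not measure the flap angle as a number.
- **Disagreements:** In the side view the container's lid looked a few millimetres off the model. The wrist view settled its position. During the early push the upward force briefly read 5 N, but the pictures showed no tipping.
- **After hand-in:** No state could be read, so the final second of holding was not checked.

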